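# Walk the battery pack into its windowsill dock and bolt it in

### The job

Walk the heavy battery pack across the windowsill into its charging dock by gently pushing its two orange corners in turn, without touching the glass screen between them and without lifting the pack, until it is fully home, square and pressed firmly against the black stop at the back of the dock. Then slide the bolt by its red knob all the way across behind the pack and let go. Push gently throughout (under 25 N) and leave the other things on the sill where they are.

Things in the scene. Friction and masses are not known exactly. Their poses are not given: they have to be found in the camera images.
- battery: Heavy black battery pack, a flat-bottomed box 90 (x) x 170 (y) x 60 (z) mm, about 0.9 kg, loose on the sill, too big to grip. Origin: centre of its underside; +x points to the dock, the face at -45 mm to the robot. Sliding takes 2 to 6 N (varies). Pushing one corner turns it about its middle or farther over: that corner advances and swings a little outwards. Turned too far between the rails it wedges and the force climbs.
- corner_left (a point): Left (+y) orange corner of the pack's robot-side face, seen from the robot: this point is in the face (pack x = -45 mm), at pack y = 72 mm, 40 mm above the sill; axes as the pack's. The orange is 39 mm wide (y = 46.5 to 85.5 mm) and reaches from the sill to the top at 60 mm. Push here along +x, tips 25 to 35 mm above the sill, under 25 N.
- corner_right (a point): Right (-y) orange corner, the mirror image: in the face at pack x = -45 mm, y = -72 mm, 40 mm above the sill; axes as the pack's.
- screen: Dark glass screen on the middle of the pack's robot-side face, 90 (y) x 46 (z) mm, standing 3 mm proud of it, part of the pack. Must not be touched. Same origin and axes as the battery; the glass is centred at x = -46.5, z = 31 mm.
- dock: Grey U-shaped dock fixed to the sill, no floor. Origin on the sill exactly where the pack's origin is when home; axes are then the pack's (+x = insertion). Rails 22 mm high, inner faces at y = +-89 mm (4 mm play a side) from x = -30 mm inwards, flaring out to about +-109 mm at x = -85 mm, which guides a skewed pack in. Bolt block outside the flare: 30 x 64 x 34 mm, centre x = -54, y = 167 mm.
- stop: Black stop strip with two copper contacts across the back of the dock, 160 mm wide, 4 to 50 mm above the sill, fixed, slightly soft (about 1 mm at 15 N). Same origin and axes as the dock; its face is at x = 45 mm. The square pack must be felt to bear on it with at least 3 N for a moment: a push of some 10 to 16 N on a corner, sliding friction included.
- bolt (a joint): Travel of the steel bolt in m: 0 = drawn back (open), 0.05 = fully across behind the pack's left corner. Slides along the dock's -y, takes about 2 to 3 N, stays where left. Bar 12 (x) x 62 (y) x 10 (z) mm, centred 40 mm above the sill at dock x = -54 mm. It passes 3 mm behind a pack that is home, else strikes it. Open, its tip is at dock y = 118 mm.
- bolt_knob (a point): Middle of the bolt's upright red knob, 14 mm in diameter, from 45 to 80 mm above the sill; this point is 62 mm above the sill, at dock x = -54, y = 165 mm when open, y = 115 mm when shut. Push it along the dock's -y, or pinch it.
- remote: White blinds remote, 150 x 40 x 18 mm, lying flat; leave alone. Origin at the centre of its underside.
- jar: Glass jar with clamp lid, 94 mm diameter, 125 mm tall; leave alone. Origin at the centre of its underside.
- stand: Aluminium tablet stand, 110 x 130 mm foot, about 140 mm tall; leave alone. Origin at the centre of its underside.
- cup: Terracotta-coloured cup, 82 mm diameter, 88 mm tall; leave alone. Origin at the centre of its underside.
- succulent: White pot with a succulent, 96 mm diameter, about 110 mm tall; leave alone. Origin at the centre of its underside.
- book: Blue book lying flat, 105 x 150 x 22 mm; leave alone. Origin at the centre of its underside.
Mind the look-alikes: they are no part of the job. Of the things that look like the battery, the smallest one is meant.

How it is judged:
By the outcome, as a careful person would: the job done as asked, in the order asked, and still so for the second after the job is handed in, with the robot touching nothing.
It also fails if it takes over 72 s, if anything falls off the work surface, if the arm or the gripper's body presses on something with over 40 N, if the wrist force passes 120 N, or if a joint passes its speed limit or range.

### The arm

A 6-joint arm with a two-finger parallel gripper is mounted at the origin on the work surface. World frame = base frame: x ahead of the robot, y to its left, z up, the work surface at z = 0. Lengths are in m, angles in rad, forces in N, time in s.
With the tool pointing down it reaches from about 0.25 to 0.8 m from the base axis. Payload 8.5 kg.
Tool frame: the origin (TCP) lies at the very end of the fingers, on their centre line; the grasp point (between the pads) lies 19 mm behind it; z points along the fingers, y is the line along which they close (so a half turn about z gives the same grasp; the last joint's range is limited). The gripper opens to 85 mm and grips with 20 to 120 N. Pads are 22 mm wide; open, the fingers measure 114 mm over their backs; the gripper's body (76 mm by 85 mm) begins 54 mm behind the grasp point. The pads swing forward as they close: fully open they stand 13 mm farther back than shut.
Start: joints at [-1.263, 0.238, -0.013, 1.319, 0, 1.571], TCP at [0.159, -0.5, 0.231] pointing down, gripper open.
Joint ranges: [-2.66, 2.66], [-1.03, 1.9], [-1.14, 1.46], [-1.82, 2.27], [-1.45, 1.34], [-3.14, 3.14]. Speed limits (rad/s): [2.22, 2.22, 2.79, 3.14, 3.14, 3.14].

### API

Orientations are given as a rotation vector (axis times angle).
In Python, from station import read_state, eyes, finish_job gives the robot as it stands. The module is installed in compiled form; this text tells all that it offers.
- The arm moves only by the tool apply_moves, never from a script. Its argument "deltas" is a list of rows, each an object with "turn": the turn, a rotation vector about the tool's x, y, z in degrees, a list of three; "slide": the shift along the tool's x, y, z in mm, a list of three; "grip": the finger opening in mm, from 0 to 85.4. A call has 1 to 5 rows; each row shifts and turns the commanded pose from where the row before left it, along the tool's axes as they then stand; what a row does not reach is not made up. A row lasts 1/10 s, in which the tool goes at most 50 mm and 8.59 degrees, less where a joint would pass 70% of its speed; a pose out of reach is approached as far as the arm can. A call is refused whole if a number of a shift passes 50 or a number of a turn 8.59, either way. A call with a gripper value outside its range is refused whole. The fingers move at their own pace and stop on an object; the grip force is fixed at half the most. Time passes only in rows, so rows that do not move let the fingers close. It gives the time, the measured TCP pose, the force, the opening and the grip force at its end, in the units of the state.
- read_state(): the state, without advancing time (a new reading comes with each control period).
- eyes.capture(name): name is "scene" or "top"; returns (picture, depth): 480x640x3 uint8, red, green, blue; 480x640 float32, m along the optical axis (not along the pixel's ray), 0 where there is no reading.
- eyes.camera_info(name): a dict with "camera_matrix" (3x3 intrinsics, pixels), "R" (3x3) and "t" (3): a world point X has camera coordinates R X + t. Camera axes: x right, y down, z forward; pixel columns grow to the right and rows downward; lengths in m; the calibration is good to about 2 mm. A picture is of the moment at which its call begins. camera_info takes no time and is no camera call.
- finish_job(): hands the job in; it is judged then, once.
The state is a dict: "time_s": time; "q": joint angles; "dq": joint speeds; "joint_torque": joint torques, N m; "ee_pos": TCP position; "ee_rot": TCP orientation; "wrist_force": force on the tool from outside, world axes, zero at the start; "ft_torque": the same for the moment, N m; "grip_width": opening from 0.0 (shut) to 1.0 (fully open); "grasp_force": force on a finger pad.
Only numpy, scipy, OpenCV 4.12 (cv2) and the standard library are available. Lean on these libraries where they do the work, as an engineer would, in place of code of your own. Each camera call takes 0.05 s, during which the arm holds its last target. There are 200 camera calls.

## Working session

There is one attempt and no reset: what is moved stays moved. The work goes in short steps, Python scripts to look and compute and a tool call to move; the robot and the scene stay as the last step left them, time stands still between calls to the robot, and variables do not carry over. Pictures are saved under pics/ and viewed, at most 10 in all, crops included, and the job is handed in when it is done.

Besides the shell and the picture viewer there is one more tool, called as name(argument=value, ...) on one line, values as JSON. apply_moves: Moves the arm, as the interface text tells. Its arguments: {"type":"object","properties":{"deltas":{"type":"array","items":{"type":"object","properties":{"turn":{"type":"array","items":{"type":"number"}},"slide":{"type":"array","items":{"type":"number"}},"grip":{"type":"number"}}}}},"required":["deltas"]}

```bash
mkdir -p pics; cat > h.py <<'E'
import numpy as np, cv2
from station import read_state, eyes, finish_job
from scipy.spatial.transform import Rotation as Ro
def cap(n):
    p,d=eyes.capture(n); return p,d
def pts(n,d):
    c=eyes.camera_info(n);K=np.array(c["camera_matrix"]);R=np.array(c["R"]);t=np.array(c["t"])
    v,u=np.mgrid[:480,:640]
    X=np.stack([(u-K[0,2])/K[0,0]*d,(v-K[1,2])/K[1,1]*d,d],-1)
    return (X-t)@R
E
python3 - <<'E'
from h import *
for n in("scene","top"):
    p,d=cap(n); cv2.imwrite(f"pics/{n}0.png",p[:,:,::-1]); np.savez(f"{n}0.npz",p=p,d=d)
    c=eyes.camera_info(n); R=np.array(c["R"]);print(n,-R.T@np.array(c["t"]),R[2])
s=read_state();print(s)
E
```

```text
scene [1.11175982 0.7443999  0.92228609] [-0.49542135 -0.5679725  -0.65724038]
top [0.27338782 0.01042343 1.81657112] [ 0.09235639 -0.0057789  -0.99570925]
{'time_s': 0.1, 'q': array([-1.26303662e+00,  2.38706646e-01, -1.41562446e-02,  1.31919363e+00,
       -1.78816164e-05,  1.57079571e+00]), 'dq': array([ 0.00108748, -0.00015537,  0.00131594, -0.00091071,  0.00203881,
       -0.00035613]), 'joint_torque': array([ 8.75795977e-04, -5.39718997e+01,  3.46999705e+01,  1.34116868e-02,
       -3.70407884e-05, -7.70865739e-06]), 'ee_pos': array([ 0.15891959, -0.49998676,  0.23075466]), 'ee_rot': array([-3.10324304e+00, -4.81332744e-01,  3.31031465e-04]), 'wrist_force': array([ 0.69604629, -0.41695213, -0.08363153]), 'ft_torque': array([ 0.00150404, -0.02673558, -0.01379785]), 'grasp_force': 0.0, 'grip_width': 0.9977163419818373}
```

View pics/scene0.png

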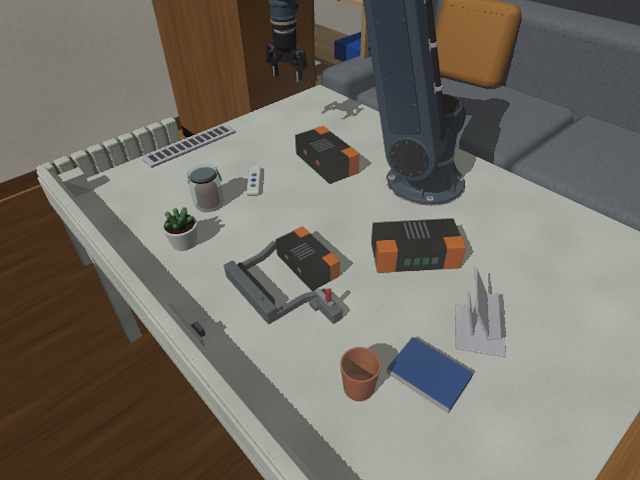

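View pics/top0.png

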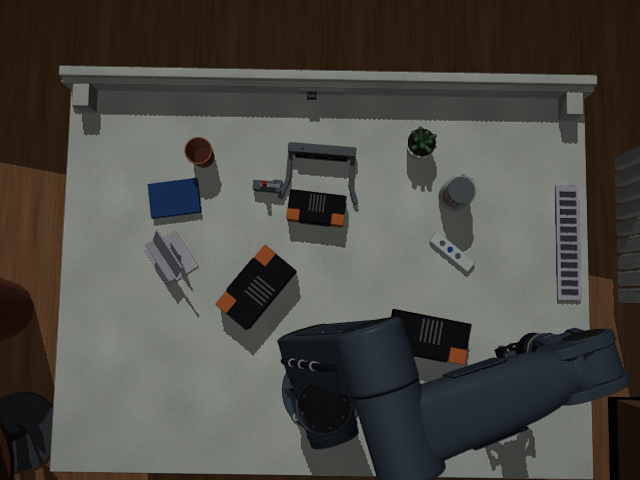

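The scene view shows three orange-cornered packs. In the top view the small one, at about (317,208), stands in front of the grey dock (stop at 322,152; red knob at 264,183). Next I measure the pack, the dock and the neighbours.

```bash
cat >> h.py <<'E'
def rect(P):
    c,s,a=cv2.minAreaRect((P[:,:2]*1000).astype(np.float32)); return np.round(c,1),np.round(s,1),round(a,2)
def blob(n,X,m,k=3):
    N,L,S,C=cv2.connectedComponentsWithStats(m.astype(np.uint8))
    for i in np.argsort(-S[1:,4])[:k]+1:
        P=X[L==i]; print(n,"px",C[i].round(0),"n",S[i,4],"med",(np.median(P,0)*1000).round(1),"z",(np.percentile(P[:,2],[2,98])*1000).round(1),"rect",*rect(P))
def masks(p,X):
    h=cv2.cvtColor(p,cv2.COLOR_RGB2HSV);H,S,V=[h[...,i].astype(int) for i in range(3)]
    x,y,z=X[...,0],X[...,1],X[...,2]
    roi=(x>.3)&(x<.85)&(y>-.25)&(y<.25)&(z<.12)
    return dict(packtop=roi&(z>.053)&(z<.068)&(x<.75),high=roi&(z>.035)&(z<.056),rail=roi&(z>.013)&(z<.028),
      orange=roi&(H>5)&(H<20)&(S>150)&(V>60)&(z>.053), red=roi&((H<5)|(H>174))&(S>150)&(z>.03),block=roi&(z>.028)&(z<.05)&(y>.1))
E
python3 - <<'E'
from h import *
for n in("top","scene"):
    f=np.load(f"{n}0.npz");X=pts(n,f["d"]);
    for k,m in masks(f["p"],X).items(): blob(n+" "+k,X,m)
    if n=="top":
        m=(X[...,2]>.012)&(X[...,0]>.2)&(X[...,0]<.95);blob("obj",X,m,12)
        # table z
        print(np.median(X[270:300,350:380].reshape(-1,3),0))
E
```

```text
top packtop px [316. 207.] n 1620 med [536.3  29.2  60. ] z [53.8 66.9] rect [536.3  28.5] [170.4  93.6] 83.68
top packtop px [265. 185.] n 9 med [599.2 181.2  57.6] z [55.7 67.4] rect [602.8 182.1] [ 8.8 11.8] 1.92
top packtop px [311. 153.] n 6 med [700.   47.3  54.4] z [53.1 62.9] rect [700.   45.8] [2.8 9.1] 5.02
top high px [321. 151.] n 818 med [711.5  17.4  46.5] z [38.  54.1] rect [711.9  15.5] [205.1  41.2] 85.6
top high px [272. 186.] n 86 med [602.  164.4  43.2] z [35.4 55.9] rect [603.3 162. ] [47.8 27.5] 87.88
top high px [323. 223.] n 43 med [490.6  10.7  52.3] z [36.2 55.4] rect [493.4   9.3] [50.6 14.3] 88.29
top rail px [286. 177.] n 230 med [628.  119.4  21.6] z [13.6 27.6] rect [639.9 124.6] [ 37.4 139.7] 68.92
top rail px [352. 180.] n 197 med [625.7 -78.1  21.1] z [14.1 27.2] rect [626.4 -79.1] [142.5  22.9] 3.58
top rail px [277. 181.] n 26 med [620.  148.2  17.8] z [14.  23.9] rect [620.3 149.4] [10. 24.] 2.63
top orange px [265. 255.] n 235 med [391.1 175.5  79.1] z [71.2 87.9] rect [391.1 176.1] [43.2 48.8] 51.27
top orange px [337. 219.] n 138 med [503.  -33
[... 3040 characters left out ...]
7.3] z [55.2 81.7] rect [394.6 177.1] [47.2 50.9] 52.98
scene orange px [330. 259.] n 128 med [519.6  99.7  59.3] z [55.1 62.6] rect [519.9  98.7] [37.9 30.4] 83.35
scene orange px [301. 232.] n 89 med [505.3 -32.   59.5] z [55.8 62.7] rect [505.8 -31.5] [33. 31.] 78.54
scene red px [327. 295.] n 43 med [611.8 188.3  70.3] z [47.6 80.2] rect [608.9 188.2] [10.4  9.5] 44.65
scene block px [328. 303.] n 308 med [611.7 192.7  34.2] z [28.7 47.1] rect [609.3 181.4] [31.5 86.2] 0.35
scene block px [396. 260.] n 300 med [385.  207.   38.8] z [28.6 49.4] rect [386.8 183.2] [ 75.4 150.6] 11.79
scene block px [324. 273.] n 187 med [553.2 112.1  39.3] z [29.6 49.5] rect [548.9 112.4] [10.2 91.6] 80.67
```

```bash
cat >> h.py <<'E'
def plan(tgt,xang,n):
    """rows (tool-frame slide mm, turn deg) from measured pose to target, tool down with tool x at xang deg"""
    s=read_state();p=np.array(s["ee_pos"])*1000;R=Ro.from_rotvec(s["ee_rot"])
    a=np.radians(xang);x=np.array([np.cos(a),np.sin(a),0]);z=np.array([0,0,-1.]);G=Ro.from_matrix(np.c_[x,np.cross(z,x),z])
    w=(R.inv()*G).as_rotvec();st=(np.array(tgt)-p)/n
    for i in range(n):
        Ri=R*Ro.from_rotvec(w*i/n);print(Ri.inv().apply(st).round(1).tolist(),np.degrees(w/n).round(2).tolist())
E
python3 - <<'E'
from h import *
th=np.radians(-4.2);ex=np.array([np.cos(th),np.sin(th)]);ey=np.array([-ex[1],ex[0]])
O=np.array([646.8,17.4])
for n in("top","scene"):
    f=np.load(f"{n}0.npz");X=pts(n,f["d"])*1000
    D=np.stack([(X[...,:2]-O)@ex,(X[...,:2]-O)@ey],-1);z=X[...,2]
    for sgn in(1,-1):
        e=[]
        for a in range(-24,30,6):
            m=(abs(D[...,0]-a)<3.1)&(z>16)&(z<27)&(abs(D[...,1]*sgn-95)<18)
            if m.sum()>2:e.append((a,*np.percentile(D[...,1][m]*sgn,[5,50,95])))
        print(n,"rail",sgn,np.round(e,1).tolist())
    e=[]
    for b in range(-70,80,14):
        m=(abs(D[...,1]-b)<7)&(z>44)&(z<56)&(D[...,0]>25)&(D[...,0]<100)
        if m.sum()>2:e.append((b,*np.percentile(D[...,0][m],[5,50,95])))
    e=np.round(e,1);print(n,"stop",e.tolist(),"slope deg",[np.degrees(np.polyfit(e[:,0],e[:,i],1)[0]).round(2) for i in(1,2,3)])
plan([456,-29,231],85.8,13)
E
```

```text
top rail 1 [[-24.0, 92.1, 97.2, 102.5], [-18.0, 91.7, 99.4, 104.0], [-12.0, 96.2, 101.4, 104.2], [-6.0, 93.1, 99.2, 105.2], [0.0, 93.4, 96.6, 101.8], [6.0, 94.1, 97.6, 103.4], [12.0, 91.8, 98.1, 103.7], [18.0, 92.2, 96.9, 104.3], [24.0, 93.7, 101.8, 105.0]]
top rail -1 [[-24.0, 88.5, 94.7, 100.5], [-18.0, 89.0, 94.1, 99.8], [-12.0, 87.5, 93.1, 98.8], [-6.0, 89.7, 92.9, 96.2], [0.0, 86.5, 92.8, 98.7], [6.0, 88.7, 92.1, 97.6], [12.0, 89.7, 94.8, 97.7], [18.0, 87.9, 94.0, 100.0], [24.0, 87.5, 93.5, 99.6]]
top stop [[-70.0, 48.0, 63.7, 81.9], [-56.0, 47.6, 62.0, 81.1], [-42.0, 47.7, 63.5, 82.4], [-28.0, 50.2, 66.7, 80.9], [-14.0, 45.9, 59.2, 80.6], [0.0, 47.7, 62.9, 80.8], [14.0, 48.0, 64.3, 80.2], [28.0, 46.9, 62.4, 81.1], [42.0, 46.2, 62.7, 80.3], [56.0, 48.7, 61.5, 78.3], [70.0, 46.5, 61.0, 80.4]] slope deg [np.float64(-0.45), np.float64(-0.8), np.float64(-0.93)]
scene rail 1 [[-24.0, 95.3, 102.6, 105.7], [-18.0, 93.9, 99.1, 104.4], [-12.0, 95.0, 102.2, 107.2], [-6.0, 92.4, 100.9, 107.4], [0.0, 93.1, 100.6, 106.2], [6.0, 94.7, 100.8, 106.2], [12.0, 94.3, 99.9, 106.0], [18.0, 91.9, 101
[... 464 characters left out ...]
.0, 50.6, 62.1, 83.9], [28.0, 50.0, 64.5, 83.2], [42.0, 49.7, 61.8, 83.1], [56.0, 48.8, 66.4, 82.5], [70.0, 49.3, 65.0, 77.7]] slope deg [np.float64(-0.99), np.float64(-0.84), np.float64(-1.11)]
[32.8, -27.6, 0.0] [-0.0, -0.0, -5.24]
[35.1, -24.5, 0.0] [-0.0, -0.0, -5.24]
[37.2, -21.2, 0.0] [-0.0, -0.0, -5.24]
[39.0, -17.7, 0.0] [-0.0, -0.0, -5.24]
[40.5, -14.1, -0.0] [-0.0, -0.0, -5.24]
[41.6, -10.3, -0.0] [-0.0, -0.0, -5.24]
[42.3, -6.5, -0.0] [-0.0, -0.0, -5.24]
[42.8, -2.6, -0.0] [-0.0, -0.0, -5.24]
[42.8, 1.4, -0.0] [-0.0, -0.0, -5.24]
[42.5, 5.3, -0.0] [-0.0, -0.0, -5.24]
[41.8, 9.1, -0.0] [-0.0, -0.0, -5.24]
[40.8, 12.9, -0.0] [-0.0, -0.0, -5.24]
[39.5, 16.6, -0.0] [-0.0, -0.0, -5.24]
```

apply_moves(deltas=[{"slide": [33,-27.5,0],"turn": [0,0,-5.3],"grip": 0},{"slide": [35,-24.5,0],"turn": [0,0,-5.3],"grip": 0},{"slide": [37,-21,0],"turn": [0,0,-5.3],"grip": 0},{"slide": [39,-17.5,0],"turn": [0,0,-5.3],"grip": 0},{"slide": [40.5,-14,0],"turn": [0,0,-5.3],"grip": 0}])

```text
time_s: 0.6
ee_pos: [0.2735, -0.3179, 0.2311]
ee_rot: [-2.909, -1.185, 0.0]
wrist_force: [1.2, -0.1, 0.3]
grip_width: 0.142
grasp_force: 0.0
```

apply_moves(deltas=[{"slide": [41.5,-10.5,0],"turn": [0,0,-5.3],"grip": 0},{"slide": [42.5,-6.5,0],"turn": [0,0,-5.3],"grip": 0},{"slide": [43,-2.5,0],"turn": [0,0,-5.3],"grip": 0},{"slide": [43,1.5,0],"turn": [0,0,-5.3],"grip": 0},{"slide": [42.5,5.5,0],"turn": [0,0,-5.3],"grip": 0}])

```text
time_s: 1.1
ee_pos: [0.3871, -0.1354, 0.2313]
ee_rot: [-2.56, -1.821, 0.0]
wrist_force: [1.9, -1.4, -0.2]
grip_width: -0.003
grasp_force: 0.0
```

apply_moves(deltas=[{"slide": [42,9,0],"turn": [0,0,-5.3],"grip": 0},{"slide": [41,13,0],"turn": [0,0,-5.3],"grip": 0},{"slide": [39.5,16.5,0],"turn": [0,0,-5.3],"grip": 0},{"slide": [0,0,0],"turn": [0,0,0],"grip": 0}])

```text
time_s: 1.5
ee_pos: [0.4559, -0.0237, 0.2308]
ee_rot: [-2.279, -2.162, -0.001]
wrist_force: [-0.1, -0.4, 0.2]
grip_width: 0.002
grasp_force: 0.0
```

```bash
python3 -c "
from h import *
plan([456,-29,30],86.6,5); s=read_state(); print(s['ee_pos'],s['wrist_force'],s['grip_width'])"
```

```text
[-1.1, 0.1, 40.2] [0.0, -0.01, 0.08]
[-1.1, 0.1, 40.2] [0.0, -0.01, 0.08]
[-1.1, 0.1, 40.2] [0.0, -0.01, 0.08]
[-1.1, 0.1, 40.2] [0.0, -0.01, 0.08]
[-1.1, 0.1, 40.2] [0.0, -0.01, 0.08]
[ 0.4558946  -0.02367258  0.23078814] [-0.1332438  -0.36867262  0.19709988] 0.002036096227789769
```

apply_moves(deltas=[{"slide": [-1,0,40],"turn": [0,0,0.3],"grip": 0},{"slide": [-1,0,40],"grip": 0,"turn": [0,0,0]},{"slide": [-1,0,40],"grip": 0,"turn": [0,0,0]},{"slide": [-1,0,40],"grip": 0,"turn": [0,0,0]},{"slide": [-1,0,40.5],"grip": 0,"turn": [0,0,0]}])

```text
time_s: 2.0
ee_pos: [0.4531, -0.0328, 0.0295]
ee_rot: [2.294, 2.146, 0.0]
wrist_force: [0.9, -0.6, -0.1]
grip_width: -0.004
grasp_force: 0.0
```

apply_moves(deltas=[{"slide": [0,4,0],"turn": [0,0,0],"grip": 0},{"slide": [0,4,0],"turn": [0,0,0],"grip": 0}])

```text
time_s: 2.2
ee_pos: [0.4614, -0.0331, 0.0312]
ee_rot: [-2.293, -2.146, 0.002]
wrist_force: [1.4, -0.5, 0.9]
grip_width: 0.004
grasp_force: 0.0
```

```bash
cat >> h.py <<'E'
O=np.array([649.5,20]);TH=np.radians(-3.4);EX=np.array([np.cos(TH),np.sin(TH)]);EY=np.array([-EX[1],EX[0]])
def dk(p): d=np.asarray(p)[:2]-O; return np.round([d@EX,d@EY],1)
def pack(save=None,n="scene"):
    p,d=cap(n);X=pts(n,d)
    if save: cv2.imwrite(f"pics/{save}.png",p[:,:,::-1])
    x,y,z=X[...,0],X[...,1],X[...,2];m=(z>.054)&(z<.066)&(x>.45)&(x<.72)&(abs(y-.03)<.125)
    N,L,S,C=cv2.connectedComponentsWithStats(m.astype(np.uint8));i=1+np.argmax(S[1:,4])
    c,s,a=rect(X[L==i])
    yaw=a-90 if s[0]>s[1] else a; 
    print(n,"pack dock xy",dk(c),"size",s,"yaw rel",round(yaw-np.degrees(TH),2))
    st=read_state();print("tcp",dk(np.array(st["ee_pos"])*1000),(st["ee_pos"][2]*1000).round(1),st["wrist_force"].round(1))
E
python3 -c "
from h import *
pack('a1')"
```

```text
scene pack dock xy [-109.4    2.8] size [172.3  93.5] yaw rel -3.47
tcp [-182.5  -64.1] 32.3 [2.  0.3 1.1]
```

View pics/a1.png

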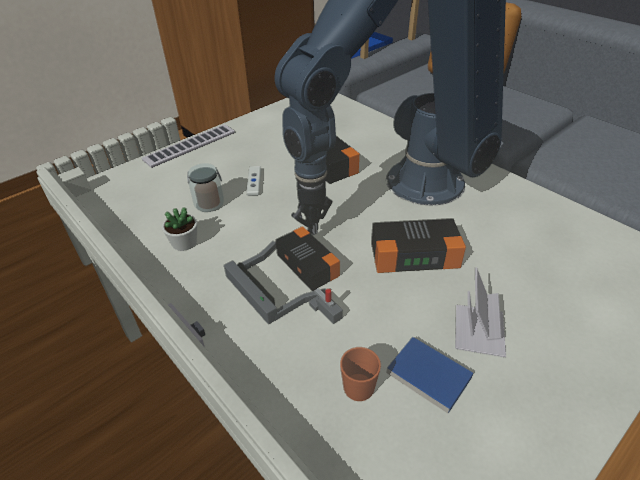

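The picture shows the closed fingers low behind the pack's right orange corner, at about (315,228), and not touching it yet. Next I approach in small rows.

apply_moves(deltas=[{"slide": [0,3,1],"turn": [0,0,0],"grip": 0},{"slide": [0,3,1],"turn": [0,0,0],"grip": 0}])

```text
time_s: 2.45
ee_pos: [0.4691, -0.0334, 0.0304]
ee_rot: [2.292, 2.146, 0.003]
wrist_force: [1.3, -0.2, 0.4]
grip_width: 0.007
grasp_force: 0.0
```

apply_moves(deltas=[{"slide": [0,3,0],"turn": [0,0,0],"grip": 0}])

```text
time_s: 2.55
ee_pos: [0.4715, -0.0335, 0.0298]
ee_rot: [2.292, 2.146, 0.002]
wrist_force: [0.1, -0.6, -0.0]
grip_width: 0.0
grasp_force: 0.0
```

apply_moves(deltas=[{"slide": [0,3,0],"turn": [0,0,0],"grip": 0}])

```text
time_s: 2.65
ee_pos: [0.4732, -0.0337, 0.0293]
ee_rot: [-2.293, -2.147, 0.001]
wrist_force: [-5.3, -1.5, 3.7]
grip_width: 0.003
grasp_force: 2.8
```

apply_moves(deltas=[{"slide": [0,4,0],"turn": [0,0,0],"grip": 0}])

```text
time_s: 2.75
ee_pos: [0.4763, -0.0341, 0.0289]
ee_rot: [-2.292, -2.146, 0.003]
wrist_force: [-5.3, -2.2, 2.7]
grip_width: -0.001
grasp_force: 2.7
```

```bash
python3 -c "
from h import *
pack();pack(n='top')"
```

```text
scene pack dock xy [-118.6    5.1] size [173.1 117.3] yaw rel -2.79
tcp [-168.8  -64.2] 28.8 [-1.7 -1.8 -0.3]
top pack dock xy [-110.6   41.7] size [91.8 93.4] yaw rel 89.41
tcp [-168.9  -64.2] 28.8 [-2.2 -1.4 -0. ]
```

apply_moves(deltas=[{"slide": [0,4,0],"turn": [0,0,0],"grip": 0},{"slide": [0,4,0],"turn": [0,0,0],"grip": 0},{"slide": [0,4,0],"turn": [0,0,0],"grip": 0}])

```text
time_s: 3.15
ee_pos: [0.4886, -0.0349, 0.0286]
ee_rot: [-2.293, -2.146, 0.003]
wrist_force: [-5.2, -2.3, 1.2]
grip_width: 0.003
grasp_force: 2.4
```

apply_moves(deltas=[{"slide": [0,-14,0],"turn": [0,0,0],"grip": 0},{"slide": [46,-6,0],"turn": [0,0,0],"grip": 0},{"slide": [46,0,0],"turn": [0,0,0],"grip": 0},{"slide": [44,0,0],"turn": [0,0,0],"grip": 0}])

```text
time_s: 3.55
ee_pos: [0.4789, 0.1039, 0.0292]
ee_rot: [2.294, 2.146, 0.002]
wrist_force: [0.3, -0.9, -1.1]
grip_width: 0.002
grasp_force: 0.0
```

```bash
python3 -c "
from h import *
pack();pack(n='top')"
```

```text
scene pack dock xy [-99.7   6.6] size [ 93.  173.9] yaw rel 3.91
tcp [-174.5   79.4] 29.4 [0.9 5.  0.1]
top pack dock xy [-102.8  -17.3] size [ 94.1 124.7] yaw rel 4.41
tcp [-174.7   76.7] 29.2 [-0.2 -0.3  0.9]
```

apply_moves(deltas=[{"slide": [-4,6,0],"turn": [0,0,0],"grip": 0},{"slide": [0,3,0],"turn": [0,0,0],"grip": 0},{"slide": [-1,4,0],"turn": [0,0,0],"grip": 0},{"slide": [-1,4,0],"turn": [0,0,0],"grip": 0}])

```text
time_s: 4.05
ee_pos: [0.4946, 0.0942, 0.0285]
ee_rot: [-2.294, -2.144, 0.002]
wrist_force: [-3.6, 2.3, 0.0]
grip_width: 0.002
grasp_force: 1.8
```

apply_moves(deltas=[{"slide": [-1,4,0],"turn": [0,0,0],"grip": 0},{"slide": [-1,4,0],"turn": [0,0,0],"grip": 0},{"slide": [-1,4,0],"turn": [0,0,0],"grip": 0}])

```text
time_s: 4.35
ee_pos: [0.507, 0.0912, 0.0287]
ee_rot: [-2.293, -2.146, 0.0]
wrist_force: [-4.4, 2.5, 0.4]
grip_width: 0.003
grasp_force: 2.0
```

```bash
python3 -c "
from h import *
pack()"
```

```text
scene pack dock xy [-99.8   1.7] size [175.6 118.3] yaw rel -1.42
tcp [-145.7   62.6] 28.8 [-0.6  0.7 -1.3]
```

apply_moves(deltas=[{"slide": [0,-14,0],"turn": [0,0,0],"grip": 0},{"slide": [-43,-6,0],"turn": [0,0,0],"grip": 0},{"slide": [-43,0,0],"turn": [0,0,0],"grip": 0},{"slide": [-42,0,0],"turn": [0,0,0],"grip": 0},{"slide": [0,2,0],"turn": [0,0,0],"grip": 0}])

```text
time_s: 4.9
ee_pos: [0.4809, -0.0395, 0.0293]
ee_rot: [2.296, 2.14, -0.001]
wrist_force: [-0.4, -0.4, -0.5]
grip_width: -0.001
grasp_force: 0.0
```

```bash
python3 -c "
from h import *
pack();pack(n='top')"
```

```text
scene pack dock xy [-87.7   0.9] size [175.1  92.8] yaw rel -3.07
tcp [-164.1  -67.6] 29.3 [ 0.2 -0.4  0.7]
top pack dock xy [-89.4  39.3] size [93.3 93.4] yaw rel 87.38
tcp [-164.3  -66.3] 29.2 [ 0.4  0.1 -0.1]
```

apply_moves(deltas=[{"slide": [0,6,0],"turn": [0,0,0],"grip": 0},{"slide": [0,4,0],"turn": [0,0,0],"grip": 0},{"slide": [0,4,0],"turn": [0,0,0],"grip": 0},{"slide": [0,4,0],"turn": [0,0,0],"grip": 0}])

```text
time_s: 5.4
ee_pos: [0.4975, -0.0357, 0.0285]
ee_rot: [-2.291, -2.148, 0.003]
wrist_force: [-5.7, -2.7, 3.4]
grip_width: 0.0
grasp_force: 2.7
```

apply_moves(deltas=[{"slide": [0,4,0],"turn": [0,0,0],"grip": 0},{"slide": [0,4,0],"turn": [0,0,0],"grip": 0},{"slide": [0,3,0],"turn": [0,0,0],"grip": 0}])

```text
time_s: 5.7
ee_pos: [0.5084, -0.0367, 0.0284]
ee_rot: [-2.291, -2.147, 0.004]
wrist_force: [-5.6, -2.0, 2.7]
grip_width: 0.001
grasp_force: 2.8
```

apply_moves(deltas=[{"slide": [0,-14,0],"turn": [0,0,0],"grip": 0},{"slide": [46,-6,0],"turn": [0,0,0],"grip": 0},{"slide": [46,0,0],"turn": [0,0,0],"grip": 0},{"slide": [44,0,0],"turn": [0,0,0],"grip": 0},{"slide": [0,2,0],"turn": [0,0,0],"grip": 0}])

```text
time_s: 6.2
ee_pos: [0.5011, 0.105, 0.0289]
ee_rot: [-2.287, -2.154, -0.003]
wrist_force: [-0.0, 0.8, 0.4]
grip_width: 0.001
grasp_force: 0.0
```

```bash
python3 -c "
from h import *
pack()"
```

```text
scene pack dock xy [-78.7   5.2] size [171.6  92.1] yaw rel 3.27
tcp [-153.   74.] 28.8 [ 0.4 -0.4  0.9]
```

apply_moves(deltas=[{"slide": [-3,7,0],"turn": [0,0,0],"grip": 0},{"slide": [0,3,0],"turn": [0,0,0],"grip": 0},{"slide": [-0.5,4,0],"turn": [0,0,0],"grip": 0},{"slide": [-0.5,4,0],"turn": [0,0,0],"grip": 0}])

```text
time_s: 6.65
ee_pos: [0.5176, 0.0939, 0.0285]
ee_rot: [-2.294, -2.145, 0.001]
wrist_force: [-3.3, 2.7, -0.2]
grip_width: -0.001
grasp_force: 1.8
```

apply_moves(deltas=[{"slide": [-0.5,4,0],"turn": [0,0,0],"grip": 0},{"slide": [-0.5,4,0],"turn": [0,0,0],"grip": 0},{"slide": [-0.5,2,0],"turn": [0,0,0],"grip": 0}])

```text
time_s: 6.95
ee_pos: [0.5282, 0.0924, 0.0287]
ee_rot: [-2.293, -2.146, -0.0]
wrist_force: [-4.6, 3.7, -0.2]
grip_width: -0.002
grasp_force: 2.8
```

apply_moves(deltas=[{"slide": [0,-14,0],"turn": [0,0,0],"grip": 0},{"slide": [-44,-6,0],"turn": [0,0,0],"grip": 0},{"slide": [-45,0,0],"turn": [0,0,0],"grip": 0},{"slide": [-45,0,0],"turn": [0,0,0],"grip": 0},{"slide": [0,2,0],"turn": [0,0,0],"grip": 0}])

```text
time_s: 7.45
ee_pos: [0.5016, -0.0448, 0.0293]
ee_rot: [2.297, 2.139, -0.001]
wrist_force: [0.7, 1.5, 0.2]
grip_width: -0.0
grasp_force: 0.0
```

```bash
python3 -c "
from h import *
pack()"
```

```text
scene pack dock xy [-67.9  -0.7] size [175.2  91.6] yaw rel -3.22
tcp [-143.2  -71.4] 29.3 [ 0.1  0.4 -0.4]
```

apply_moves(deltas=[{"slide": [4,7,0],"turn": [0,0,0],"grip": 0},{"slide": [0,4,0],"turn": [0,0,0],"grip": 0},{"slide": [0,4,0],"turn": [0,0,0],"grip": 0},{"slide": [0,4,0],"turn": [0,0,0],"grip": 0}])

```text
time_s: 7.9
ee_pos: [0.5196, -0.0363, 0.0285]
ee_rot: [-2.29, -2.149, 0.004]
wrist_force: [-5.6, -1.8, 2.9]
grip_width: -0.002
grasp_force: 2.6
```

apply_moves(deltas=[{"slide": [0,4,0],"turn": [0,0,0],"grip": 0},{"slide": [0,3,0],"turn": [0,0,0],"grip": 0}])

```text
time_s: 8.1
ee_pos: [0.5266, -0.0368, 0.0284]
ee_rot: [-2.29, -2.149, 0.004]
wrist_force: [-4.8, -2.8, 1.8]
grip_width: -0.002
grasp_force: 2.8
```

apply_moves(deltas=[{"slide": [0,-14,0],"turn": [0,0,0],"grip": 0},{"slide": [46,-6,0],"turn": [0,0,0],"grip": 0},{"slide": [46,0,0],"turn": [0,0,0],"grip": 0},{"slide": [44,0,0],"turn": [0,0,0],"grip": 0},{"slide": [0,2,0],"turn": [0,0,0],"grip": 0}])

```text
time_s: 8.6
ee_pos: [0.5191, 0.1051, 0.029]
ee_rot: [-2.286, -2.155, -0.003]
wrist_force: [0.0, -0.9, -0.5]
grip_width: 0.002
grasp_force: 0.0
```

```bash
python3 -c "
from h import *
pack()"
```

```text
scene pack dock xy [-59.3   3. ] size [174.3  92. ] yaw rel 1.97
tcp [-135.1   75.1] 28.9 [-0.  -0.5  0.1]
```

apply_moves(deltas=[{"slide": [-4,9,0],"turn": [0,0,0],"grip": 0},{"slide": [0,4,0],"turn": [0,0,0],"grip": 0},{"slide": [0,4,0],"turn": [0,0,0],"grip": 0},{"slide": [-0.5,4,0],"turn": [0,0,0],"grip": 0}])

```text
time_s: 9.05
ee_pos: [0.5384, 0.0926, 0.0285]
ee_rot: [-2.293, -2.144, 0.002]
wrist_force: [-4.7, 3.0, 0.9]
grip_width: -0.002
grasp_force: 2.1
```

apply_moves(deltas=[{"slide": [-0.5,4,0],"turn": [0,0,0],"grip": 0},{"slide": [-0.5,3,0],"turn": [0,0,0],"grip": 0}])

```text
time_s: 9.25
ee_pos: [0.5457, 0.0914, 0.0286]
ee_rot: [-2.293, -2.145, 0.001]
wrist_force: [-5.3, 4.3, 0.2]
grip_width: 0.003
grasp_force: 2.8
```

apply_moves(deltas=[{"slide": [0,-14,0],"turn": [0,0,0],"grip": 0},{"slide": [-44,-6,0],"turn": [0,0,0],"grip": 0},{"slide": [-45,0,0],"turn": [0,0,0],"grip": 0},{"slide": [-43,0,0],"turn": [0,0,0],"grip": 0},{"slide": [0,2,0],"turn": [0,0,0],"grip": 0}])

```text
time_s: 9.75
ee_pos: [0.5195, -0.0437, 0.0291]
ee_rot: [2.297, 2.139, -0.001]
wrist_force: [0.1, 0.3, 0.1]
grip_width: 0.002
grasp_force: 0.0
```

```bash
python3 -c "
from h import *
pack()"
```

```text
scene pack dock xy [-50.6  -1.3] size [175.3  93. ] yaw rel -4.46
tcp [-125.4  -69.3] 29.2 [ 0.   0.8 -0.4]
```

apply_moves(deltas=[{"slide": [3,6,0],"turn": [0,0,0],"grip": 0},{"slide": [0,4,0],"turn": [0,0,0],"grip": 0},{"slide": [0,4,0],"turn": [0,0,0],"grip": 0},{"slide": [0,4,0],"turn": [0,0,0],"grip": 0}])

```text
time_s: 10.2
ee_pos: [0.5366, -0.0361, 0.0285]
ee_rot: [-2.291, -2.148, 0.004]
wrist_force: [-5.5, -3.3, 2.9]
grip_width: 0.001
grasp_force: 2.6
```

apply_moves(deltas=[{"slide": [0,4,0],"turn": [0,0,0],"grip": 0},{"slide": [0,3,0],"turn": [0,0,0],"grip": 0}])

```text
time_s: 10.4
ee_pos: [0.5436, -0.0365, 0.0284]
ee_rot: [-2.291, -2.148, 0.004]
wrist_force: [-5.8, -2.0, 2.9]
grip_width: -0.002
grasp_force: 2.8
```

apply_moves(deltas=[{"slide": [0,-14,0],"turn": [0,0,0],"grip": 0},{"slide": [46,-6,0],"turn": [0,0,0],"grip": 0},{"slide": [46,0,0],"turn": [0,0,0],"grip": 0},{"slide": [43,0,0],"turn": [0,0,0],"grip": 0},{"slide": [0,2,0],"turn": [0,0,0],"grip": 0}])

```text
time_s: 10.9
ee_pos: [0.5361, 0.1043, 0.029]
ee_rot: [-2.286, -2.155, -0.003]
wrist_force: [0.2, -0.6, -0.1]
grip_width: 0.001
grasp_force: 0.0
```

```bash
python3 -c "
from h import *
pack()"
```

```text
scene pack dock xy [-42.2   3. ] size [174.6  92.6] yaw rel 1.2
tcp [-118.    75.3] 28.9 [ 1.  -0.5 -0.2]
```

apply_moves(deltas=[{"slide": [-4,9,0],"turn": [0,0,0],"grip": 0},{"slide": [0,4,0],"turn": [0,0,0],"grip": 0},{"slide": [0,4,0],"turn": [0,0,0],"grip": 0},{"slide": [-0.5,4,0],"turn": [0,0,0],"grip": 0}])

```text
time_s: 11.35
ee_pos: [0.5553, 0.092, 0.0285]
ee_rot: [-2.293, -2.144, 0.002]
wrist_force: [-4.7, 3.9, 1.8]
grip_width: 0.001
grasp_force: 2.3
```

apply_moves(deltas=[{"slide": [-0.5,4,0],"turn": [0,0,0],"grip": 0},{"slide": [-0.5,2,0],"turn": [0,0,0],"grip": 0}])

```text
time_s: 11.55
ee_pos: [0.5614, 0.0907, 0.0285]
ee_rot: [-2.293, -2.144, 0.001]
wrist_force: [-5.7, 3.6, 1.0]
grip_width: 0.001
grasp_force: 3.1
```

apply_moves(deltas=[{"slide": [0,-14,0],"turn": [0,0,0],"grip": 0},{"slide": [-44,-6,0],"turn": [0,0,0],"grip": 0},{"slide": [-45,0,0],"turn": [0,0,0],"grip": 0},{"slide": [-42,0,0],"turn": [0,0,0],"grip": 0},{"slide": [0,2,0],"turn": [0,0,0],"grip": 0}])

```text
time_s: 12.05
ee_pos: [0.535, -0.0435, 0.029]
ee_rot: [2.299, 2.139, -0.001]
wrist_force: [-0.2, 0.4, -0.0]
grip_width: 0.001
grasp_force: 0.0
```

```bash
python3 -c "
from h import *
pack()"
```

```text
scene pack dock xy [-34.3  -1.8] size [175.6  92.5] yaw rel -2.47
tcp [-109.9  -68.2] 29.0 [ 0.6  0.9 -0.1]
```

apply_moves(deltas=[{"slide": [1,8,0],"turn": [0,0,0],"grip": 0},{"slide": [0,4,0],"turn": [0,0,0],"grip": 0},{"slide": [0,4,0],"turn": [0,0,0],"grip": 0},{"slide": [0,4,0],"turn": [0,0,0],"grip": 0}])

```text
time_s: 12.5
ee_pos: [0.5546, -0.0378, 0.0284]
ee_rot: [-2.291, -2.148, 0.004]
wrist_force: [-5.4, -1.7, 1.9]
grip_width: 0.002
grasp_force: 2.6
```

apply_moves(deltas=[{"slide": [0,4,0],"turn": [0,0,0],"grip": 0},{"slide": [0,3,0],"turn": [0,0,0],"grip": 0}])

```text
time_s: 12.7
ee_pos: [0.5617, -0.0382, 0.0284]
ee_rot: [-2.291, -2.148, 0.003]
wrist_force: [-5.1, -2.5, 1.2]
grip_width: 0.001
grasp_force: 2.7
```

apply_moves(deltas=[{"slide": [0,-14,0],"turn": [0,0,0],"grip": 0},{"slide": [46,-6,0],"turn": [0,0,0],"grip": 0},{"slide": [46,0,0],"turn": [0,0,0],"grip": 0},{"slide": [43,0,0],"turn": [0,0,0],"grip": 0},{"slide": [0,2,0],"turn": [0,0,0],"grip": 0}])

```text
time_s: 13.2
ee_pos: [0.554, 0.1027, 0.0289]
ee_rot: [-2.286, -2.154, -0.003]
wrist_force: [0.3, -0.0, -0.5]
grip_width: 0.001
grasp_force: 0.0
```

```bash
python3 -c "
from h import *
pack()"
```

```text
scene pack dock xy [-25.    2.6] size [174.4  92.9] yaw rel 1.98
tcp [-100.1   74.8] 28.8 [ 0.4  0.1 -0.1]
```

apply_moves(deltas=[{"slide": [-4,8,0],"turn": [0,0,0],"grip": 0},{"slide": [0,4,0],"turn": [0,0,0],"grip": 0},{"slide": [0,4,0],"turn": [0,0,0],"grip": 0},{"slide": [-0.5,4,0],"turn": [0,0,0],"grip": 0}])

```text
time_s: 13.65
ee_pos: [0.5724, 0.0903, 0.0285]
ee_rot: [-2.293, -2.144, 0.001]
wrist_force: [-4.0, 3.2, 0.4]
grip_width: -0.001
grasp_force: 2.0
```

apply_moves(deltas=[{"slide": [-0.5,4,0],"turn": [0,0,0],"grip": 0},{"slide": [-0.5,3,0],"turn": [0,0,0],"grip": 0}])

```text
time_s: 13.85
ee_pos: [0.5792, 0.089, 0.0285]
ee_rot: [-2.293, -2.144, 0.001]
wrist_force: [-5.5, 3.5, 0.2]
grip_width: -0.002
grasp_force: 3.0
```

apply_moves(deltas=[{"slide": [0,-14,0],"turn": [0,0,0],"grip": 0},{"slide": [-44,-6,0],"turn": [0,0,0],"grip": 0},{"slide": [-45,0,0],"turn": [0,0,0],"grip": 0},{"slide": [-42,0,0],"turn": [0,0,0],"grip": 0},{"slide": [0,2,0],"turn": [0,0,0],"grip": 0}])

```text
time_s: 14.35
ee_pos: [0.5531, -0.0453, 0.029]
ee_rot: [2.299, 2.139, -0.001]
wrist_force: [0.3, 1.1, 1.0]
grip_width: -0.001
grasp_force: 0.0
```

```bash
python3 -c "
from h import *
pack()"
```

```text
scene pack dock xy [-16.6  -1.7] size [175.1  91.9] yaw rel -3.29
tcp [-91.8 -68.9] 29.0 [0.8 0.8 0.6]
```

apply_moves(deltas=[{"slide": [1,7,0],"turn": [0,0,0],"grip": 0},{"slide": [0,4,0],"turn": [0,0,0],"grip": 0},{"slide": [0,4,0],"turn": [0,0,0],"grip": 0},{"slide": [0,4,0],"turn": [0,0,0],"grip": 0}])

```text
time_s: 14.8
ee_pos: [0.5714, -0.0395, 0.0284]
ee_rot: [-2.291, -2.148, 0.004]
wrist_force: [-6.9, -2.7, 2.3]
grip_width: 0.003
grasp_force: 2.8
```

apply_moves(deltas=[{"slide": [0,4,0],"turn": [0,0,0],"grip": 0},{"slide": [0,2,0],"turn": [0,0,0],"grip": 0}])

```text
time_s: 15.0
ee_pos: [0.5776, -0.0398, 0.0284]
ee_rot: [-2.291, -2.148, 0.003]
wrist_force: [-5.9, -2.0, 2.9]
grip_width: 0.001
grasp_force: 2.8
```

apply_moves(deltas=[{"slide": [0,-14,0],"turn": [0,0,0],"grip": 0},{"slide": [46,-6,0],"turn": [0,0,0],"grip": 0},{"slide": [46,0,0],"turn": [0,0,0],"grip": 0},{"slide": [43,0,0],"turn": [0,0,0],"grip": 0},{"slide": [0,2,0],"turn": [0,0,0],"grip": 0}])

```text
time_s: 15.5
ee_pos: [0.5698, 0.1012, 0.0289]
ee_rot: [-2.286, -2.154, -0.003]
wrist_force: [0.1, -0.1, -0.2]
grip_width: 0.006
grasp_force: 0.0
```

```bash
python3 -c "
from h import *
pack()"
```

```text
scene pack dock xy [-9.1  2.3] size [172.8  93.4] yaw rel 1.56
tcp [-84.1  74.1] 28.8 [ 0.3  0.1 -0.1]
```

apply_moves(deltas=[{"slide": [-4,9,0],"turn": [0,0,0],"grip": 0},{"slide": [0,4,0],"turn": [0,0,0],"grip": 0},{"slide": [0,4,0],"turn": [0,0,0],"grip": 0},{"slide": [-0.5,3,0],"turn": [0,0,0],"grip": 0}])

```text
time_s: 15.95
ee_pos: [0.5883, 0.0888, 0.0285]
ee_rot: [-2.293, -2.144, 0.001]
wrist_force: [-4.3, 2.9, 1.1]
grip_width: -0.001
grasp_force: 2.2
```

apply_moves(deltas=[{"slide": [-0.5,3,0],"turn": [0,0,0],"grip": 0}])

```text
time_s: 16.05
ee_pos: [0.5912, 0.0881, 0.0285]
ee_rot: [-2.293, -2.144, 0.001]
wrist_force: [-4.8, 3.7, 0.4]
grip_width: 0.0
grasp_force: 2.2
```

apply_moves(deltas=[{"slide": [0,2,0],"turn": [0,0,0],"grip": 0}])

```text
time_s: 16.15
ee_pos: [0.5933, 0.0878, 0.0285]
ee_rot: [-2.293, -2.144, 0.002]
wrist_force: [-8.7, 2.9, 0.7]
grip_width: -0.005
grasp_force: 4.9
```

apply_moves(deltas=[{"slide": [0,-14,0],"turn": [0,0,0],"grip": 0},{"slide": [-44,-6,0],"turn": [0,0,0],"grip": 0},{"slide": [-45,0,0],"turn": [0,0,0],"grip": 0},{"slide": [-42,0,0],"turn": [0,0,0],"grip": 0},{"slide": [0,2,0],"turn": [0,0,0],"grip": 0}])

```text
time_s: 16.65
ee_pos: [0.5671, -0.0462, 0.029]
ee_rot: [2.298, 2.139, -0.001]
wrist_force: [-0.2, 0.2, -0.4]
grip_width: -0.003
grasp_force: 0.0
```

```bash
python3 -c "
from h import *
pack()"
```

```text
scene pack dock xy [-1.7 -0.9] size [174.9  91.4] yaw rel -2.58
tcp [-77.7 -68.9] 29.1 [ 1.1 -0.3 -0.3]
```

apply_moves(deltas=[{"slide": [1,8,0],"turn": [0,0,0],"grip": 0},{"slide": [0,4,0],"turn": [0,0,0],"grip": 0},{"slide": [0,3,0],"turn": [0,0,0],"grip": 0}])

```text
time_s: 17.0
ee_pos: [0.582, -0.0401, 0.0285]
ee_rot: [-2.291, -2.148, 0.003]
wrist_force: [-6.9, -2.1, 2.5]
grip_width: -0.001
grasp_force: 2.9
```

apply_moves(deltas=[{"slide": [0,2,0],"turn": [0,0,0],"grip": 0}])

```text
time_s: 17.1
ee_pos: [0.5835, -0.0402, 0.0284]
ee_rot: [-2.291, -2.148, 0.004]
wrist_force: [-5.1, -2.8, 3.0]
grip_width: 0.002
grasp_force: 2.8
```

apply_moves(deltas=[{"slide": [0,2,0],"turn": [0,0,0],"grip": 0}])

```text
time_s: 17.2
ee_pos: [0.5852, -0.0403, 0.0284]
ee_rot: [-2.291, -2.148, 0.004]
wrist_force: [-10.8, -1.9, 4.5]
grip_width: -0.001
grasp_force: 6.0
```

apply_moves(deltas=[{"slide": [0,0.7,0],"turn": [0,0,0],"grip": 0},{"slide": [0,0,0],"turn": [0,0,0],"grip": 0}])

```text
time_s: 17.4
ee_pos: [0.5851, -0.0403, 0.0284]
ee_rot: [-2.29, -2.147, 0.005]
wrist_force: [-9.1, -2.1, 4.6]
grip_width: 0.002
grasp_force: 4.1
```

apply_moves(deltas=[{"slide": [0,-14,0],"turn": [0,0,0],"grip": 0},{"slide": [46,0,0],"turn": [0,0,0],"grip": 0},{"slide": [46,0,0],"turn": [0,0,0],"grip": 0},{"slide": [42,0,0],"turn": [0,0,0],"grip": 0},{"slide": [-2,5,0],"turn": [0,0,0],"grip": 0}])

```text
time_s: 17.9
ee_pos: [0.5869, 0.0972, 0.0289]
ee_rot: [-2.285, -2.154, -0.003]
wrist_force: [0.2, -0.3, 0.1]
grip_width: 0.0
grasp_force: 0.0
```

```bash
python3 -c "
from h import *
pack()"
```

```text
scene pack dock xy [ 1.3 -0.7] size [175.2  93.1] yaw rel 0.13
tcp [-66.1  70.8] 28.8 [ 1.7 -0.4  0.1]
```

apply_moves(deltas=[{"slide": [-2,2,0],"turn": [0,0,0],"grip": 0},{"slide": [0,2,0],"turn": [0,0,0],"grip": 0}])

```text
time_s: 18.15
ee_pos: [0.5905, 0.0882, 0.0287]
ee_rot: [-2.294, -2.147, 0.001]
wrist_force: [0.0, -0.1, 0.7]
grip_width: 0.0
grasp_force: 0.0
```

apply_moves(deltas=[{"slide": [0,1.5,0],"turn": [0,0,0],"grip": 0}])

```text
time_s: 18.25
ee_pos: [0.5921, 0.0878, 0.0288]
ee_rot: [-2.295, -2.146, 0.0]
wrist_force: [-1.3, -0.6, -0.2]
grip_width: 0.004
grasp_force: 0.0
```

apply_moves(deltas=[{"slide": [0,1.5,0],"turn": [0,0,0],"grip": 0}])

```text
time_s: 18.35
ee_pos: [0.5937, 0.0878, 0.0288]
ee_rot: [-2.295, -2.146, 0.0]
wrist_force: [0.3, -0.4, -0.3]
grip_width: 0.003
grasp_force: 0.0
```

apply_moves(deltas=[{"slide": [0,1,0],"turn": [0,0,0],"grip": 0}])

```text
time_s: 18.45
ee_pos: [0.5938, 0.0879, 0.0287]
ee_rot: [-2.294, -2.145, 0.002]
wrist_force: [-6.4, -0.7, 3.8]
grip_width: 0.001
grasp_force: 3.0
```

apply_moves(deltas=[{"slide": [0,1,0],"turn": [0,0,0],"grip": 0}])

```text
time_s: 18.55
ee_pos: [0.5939, 0.0879, 0.0287]
ee_rot: [-2.293, -2.145, 0.004]
wrist_force: [-9.9, -1.4, 6.4]
grip_width: -0.0
grasp_force: 5.0
```

apply_moves(deltas=[{"slide": [0,0.5,0],"turn": [0,0,0],"grip": 0}])

```text
time_s: 18.65
ee_pos: [0.5938, 0.0879, 0.0287]
ee_rot: [-2.292, -2.145, 0.005]
wrist_force: [-9.7, -1.7, 8.1]
grip_width: -0.002
grasp_force: 5.2
```

apply_moves(deltas=[{"slide": [0,1,0],"turn": [0,0,0],"grip": 0}])

```text
time_s: 18.75
ee_pos: [0.5939, 0.0879, 0.0287]
ee_rot: [-2.291, -2.144, 0.007]
wrist_force: [-15.1, -0.7, 11.8]
grip_width: -0.003
grasp_force: 7.8
```

apply_moves(deltas=[{"slide": [0,0.7,0],"turn": [0,0,0],"grip": 0}])

```text
time_s: 18.85
ee_pos: [0.5939, 0.0878, 0.0286]
ee_rot: [-2.29, -2.144, 0.008]
wrist_force: [-16.5, -1.1, 13.4]
grip_width: -0.001
grasp_force: 8.8
```

apply_moves(deltas=[{"slide": [0,-15,0],"turn": [0,0,0],"grip": 0},{"slide": [-45,0,0],"turn": [0,0,0],"grip": 0},{"slide": [-45,0,0],"turn": [0,0,0],"grip": 0},{"slide": [-42,0,0],"turn": [0,0,0],"grip": 0},{"slide": [0,6,0],"turn": [0,0,0],"grip": 0}])

```text
time_s: 19.35
ee_pos: [0.5792, -0.0472, 0.029]
ee_rot: [2.298, 2.141, -0.002]
wrist_force: [0.9, 0.6, -0.3]
grip_width: -0.002
grasp_force: 0.0
```

```bash
python3 -c "
from h import *
pack('b1')
p=cv2.imread('pics/b1.png')[190:340,200:400];cv2.imwrite('pics/b1c.png',cv2.resize(p,(800,600),interpolation=cv2.INTER_CUBIC))"
```

```text
scene pack dock xy [-15.   0.] size [173.2 124. ] yaw rel -1.31
tcp [-64.5 -69.3] 29.1 [1.7 0.7 0.3]
```

View pics/b1c.png

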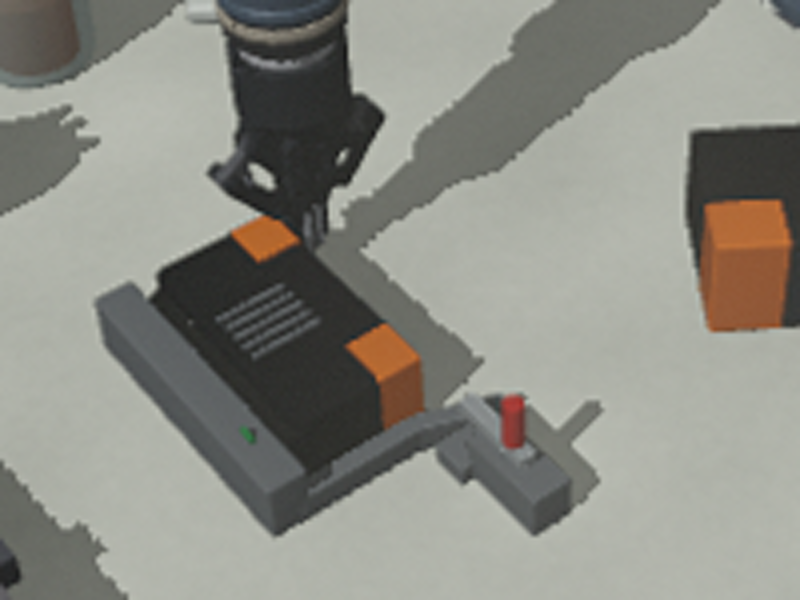

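The crop shows the pack seated in the dock against the back wall, with a green light on the dock at crop (248,434). The fingers are behind the right corner. I press the right corner firmly once more.

apply_moves(deltas=[{"slide": [2,2,-0.3],"turn": [0,0,0],"grip": 0},{"slide": [0,1.5,-0.3],"turn": [0,0,0],"grip": 0}])

```text
time_s: 19.6
ee_pos: [0.5839, -0.0398, 0.0294]
ee_rot: [-2.292, -2.148, -0.0]
wrist_force: [-0.2, 0.6, 0.0]
grip_width: 0.002
grasp_force: 0.0
```

apply_moves(deltas=[{"slide": [0,1,0],"turn": [0,0,0],"grip": 0}])

```text
time_s: 19.7
ee_pos: [0.5849, -0.0397, 0.0294]
ee_rot: [-2.291, -2.149, -0.0]
wrist_force: [-0.3, -0.7, 1.5]
grip_width: 0.003
grasp_force: 0.0
```

apply_moves(deltas=[{"slide": [0,1,0],"turn": [0,0,0],"grip": 0}])

```text
time_s: 19.8
ee_pos: [0.5852, -0.0399, 0.0293]
ee_rot: [-2.291, -2.148, 0.001]
wrist_force: [-5.3, 1.6, 3.0]
grip_width: 0.0
grasp_force: 2.4
```

apply_moves(deltas=[{"slide": [0,1,-0.3],"turn": [0,0,0],"grip": 0}])

```text
time_s: 19.9
ee_pos: [0.5852, -0.0399, 0.0293]
ee_rot: [-2.29, -2.147, 0.002]
wrist_force: [-6.8, 3.3, 2.4]
grip_width: -0.004
grasp_force: 3.8
```

apply_moves(deltas=[{"slide": [0,1,-0.3],"turn": [0,0,0],"grip": 0}])

```text
time_s: 20.0
ee_pos: [0.5852, -0.0398, 0.0294]
ee_rot: [-2.289, -2.146, 0.004]
wrist_force: [-11.2, 3.5, 2.5]
grip_width: -0.002
grasp_force: 5.2
```

apply_moves(deltas=[{"slide": [0,0.5,0],"turn": [0,0,0],"grip": 0}])

```text
time_s: 20.1
ee_pos: [0.5851, -0.0399, 0.0293]
ee_rot: [-2.288, -2.145, 0.005]
wrist_force: [-11.7, 3.2, 5.7]
grip_width: -0.002
grasp_force: 5.9
```

apply_moves(deltas=[{"slide": [0,0.7,-0.2],"turn": [0,0,0],"grip": 0},{"slide": [0,0,0],"turn": [0,0,0],"grip": 0}])

```text
time_s: 20.3
ee_pos: [0.5851, -0.0399, 0.0293]
ee_rot: [-2.288, -2.145, 0.006]
wrist_force: [-11.8, 4.7, 5.1]
grip_width: 0.001
grasp_force: 6.3
```

apply_moves(deltas=[{"slide": [0,-16,0],"turn": [0,0,0],"grip": 0},{"slide": [0,-10,-45],"turn": [0,0,0],"grip": 0},{"slide": [0,0,-48],"turn": [0,0,0],"grip": 0},{"slide": [0,0,-30],"turn": [0,0,0],"grip": 0}])

```text
time_s: 20.7
ee_pos: [0.5636, -0.0391, 0.1565]
ee_rot: [2.291, 2.147, 0.003]
wrist_force: [0.9, 0.5, 0.4]
grip_width: 0.006
grasp_force: 0.0
```

```bash
python3 -c "
from h import *
pack();pack(n='top')
for n in('scene','top'):
    p,d=cap(n);X=pts(n,d);m=masks(p,X);blob(n,X,m['red'],1)
k=O-54*EX+165*EY;print('knob pred',k)
t=O-54*EX+204*EY; plan([t[0],t[1],152],86.6,6)"
```

```text
scene pack dock xy [ 0.5 -0.4] size [174.9  92.3] yaw rel -0.58
tcp [-80.2 -64.2] 160.6 [ 2.  -0.4  3.8]
top pack dock xy [-0.4 39.3] size [88.  98.9] yaw rel 89.09
tcp [-80.2 -64.2] 158.0 [ 0.6 -0.  -0.2]
scene px [327. 294.] n 38 med [612.  188.3  73. ] z [45.3 80.1] rect [609.3 188.6] [11.2  9.5] 43.12
top px [263. 183.] n 21 med [603.4 185.8  76.6] z [45.  88.5] rect [604.2 185. ] [12.2 10.6] 26.28
knob pred [605.38060093 187.91211578]
[44.7, 4.5, 0.3] [0.02, -0.0, -0.06]
[44.7, 4.5, 0.3] [0.02, -0.0, -0.06]
[44.7, 4.6, 0.3] [0.02, -0.0, -0.06]
[44.7, 4.6, 0.3] [0.02, -0.0, -0.06]
[44.7, 4.6, 0.3] [0.02, -0.0, -0.06]
[44.7, 4.7, 0.3] [0.02, -0.0, -0.06]
```

apply_moves(deltas=[{"slide": [45,4.5,0],"turn": [0,0,0],"grip": 0},{"slide": [45,4.5,0],"turn": [0,0,0],"grip": 0},{"slide": [45,4.5,0],"turn": [0,0,0],"grip": 0},{"slide": [45,4.5,0],"turn": [0,0,0],"grip": 0},{"slide": [45,4.5,0],"turn": [0,0,0],"grip": 0}])

```text
time_s: 21.4
ee_pos: [0.5994, 0.1853, 0.1513]
ee_rot: [-2.292, -2.147, 0.004]
wrist_force: [0.1, -0.5, 0.2]
grip_width: 0.001
grasp_force: 0.0
```

apply_moves(deltas=[{"slide": [44,4.5,0],"turn": [0,0,0],"grip": 0},{"slide": [0,0,35],"turn": [0,0,0],"grip": 0},{"slide": [0,0,35],"turn": [0,0,0],"grip": 0},{"slide": [0,0,32],"turn": [0,0,0],"grip": 0},{"slide": [0,0,0],"turn": [0,0,0],"grip": 0}])

```text
time_s: 21.9
ee_pos: [0.6035, 0.2261, 0.0451]
ee_rot: [-2.29, -2.145, 0.015]
wrist_force: [0.3, -0.3, 0.4]
grip_width: -0.001
grasp_force: 0.0
```

```bash
python3 -c "
from h import *
pack('c1')
p=cv2.imread('pics/c1.png')[190:340,230:430];cv2.imwrite('pics/c1c.png',cv2.resize(p,(800,600),interpolation=cv2.INTER_CUBIC))"
```

```text
scene pack dock xy [ 0.4 -0.1] size [173.4  92.8] yaw rel -0.65
tcp [-56.5 203.5] 48.1 [ 0.6  0.3 -0.5]
```

View pics/c1c.png

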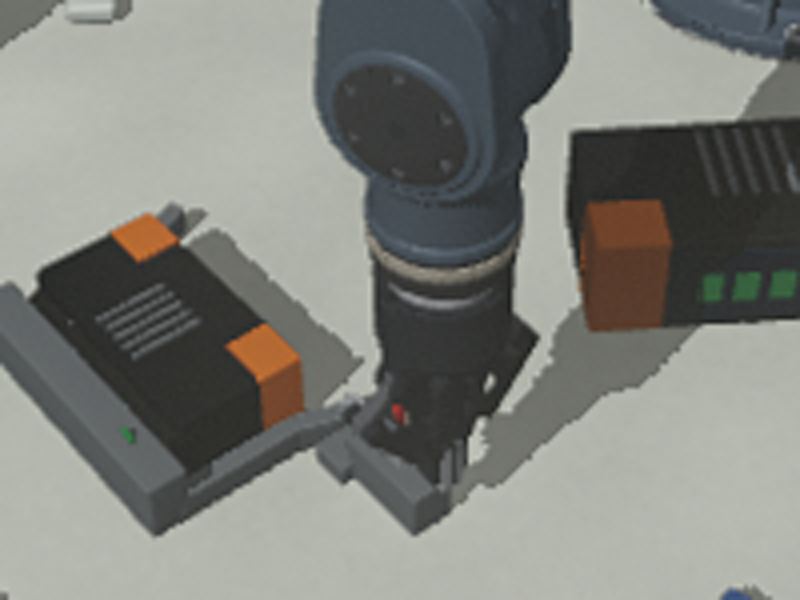

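The crop shows the fingers on the outer side of the red knob (400,412), clear of it, and the pack still home with the dock light on. I raise a few mm and push along −y.

apply_moves(deltas=[{"slide": [0,0,-5],"turn": [0,0,0],"grip": 0},{"slide": [-7,2,0],"turn": [0,0,0],"grip": 0},{"slide": [-6,0,0],"turn": [0,0,0],"grip": 0},{"slide": [-4,0,0],"turn": [0,0,0],"grip": 0}])

```text
time_s: 22.35
ee_pos: [0.609, 0.2093, 0.0575]
ee_rot: [2.293, 2.146, 0.003]
wrist_force: [-0.1, -0.6, -0.2]
grip_width: -0.001
grasp_force: 0.0
```

apply_moves(deltas=[{"slide": [-4,0,0],"turn": [0,0,0],"grip": 0},{"slide": [-4,0,0],"turn": [0,0,0],"grip": 0}])

```text
time_s: 22.55
ee_pos: [0.6081, 0.2018, 0.0567]
ee_rot: [-2.293, -2.147, -0.001]
wrist_force: [0.3, 1.6, 0.5]
grip_width: -0.002
grasp_force: 0.9
```

apply_moves(deltas=[{"slide": [-4,0,0],"turn": [0,0,0],"grip": 0},{"slide": [-4,0,0],"turn": [0,0,0],"grip": 0},{"slide": [-4,0,0],"turn": [0,0,0],"grip": 0}])

```text
time_s: 22.85
ee_pos: [0.6072, 0.19, 0.0563]
ee_rot: [-2.293, -2.147, -0.001]
wrist_force: [0.3, 1.9, 2.8]
grip_width: -0.002
grasp_force: 0.9
```

```bash
python3 -c "
from h import *
pack()
p,d=cap('scene');X=pts('scene',d);m=masks(p,X);blob('s',X,m['red'],1)"
```

```text
scene pack dock xy [ 0.6 -1.1] size [174.7  94.7] yaw rel 0.72
tcp [-52.4 166.5] 56.3 [0.4 0.9 0.4]
```

apply_moves(deltas=[{"slide": [-4,0,0],"turn": [0,0,0],"grip": 0},{"slide": [-4,0,0],"turn": [0,0,0],"grip": 0},{"slide": [-4,0,0],"turn": [0,0,0],"grip": 0},{"slide": [-4,0,0],"turn": [0,0,0],"grip": 0},{"slide": [-4,0,0],"turn": [0,0,0],"grip": 0}])

```text
time_s: 23.45
ee_pos: [0.6057, 0.1698, 0.0561]
ee_rot: [-2.293, -2.147, 0.0]
wrist_force: [-0.4, 1.2, 0.2]
grip_width: 0.002
grasp_force: 0.9
```

apply_moves(deltas=[{"slide": [-3,0,0],"turn": [0,0,0],"grip": 0},{"slide": [-3,0,0],"turn": [0,0,0],"grip": 0}])

```text
time_s: 23.65
ee_pos: [0.6053, 0.1639, 0.0562]
ee_rot: [-2.293, -2.147, 0.0]
wrist_force: [-0.2, 2.4, -0.8]
grip_width: -0.001
grasp_force: 0.9
```

apply_moves(deltas=[{"slide": [-2,0,0],"turn": [0,0,0],"grip": 0}])

```text
time_s: 23.75
ee_pos: [0.6052, 0.1618, 0.0562]
ee_rot: [-2.293, -2.147, 0.0]
wrist_force: [-1.2, 0.8, 0.7]
grip_width: -0.001
grasp_force: 0.8
```

apply_moves(deltas=[{"slide": [-2,0,0],"turn": [0,0,0],"grip": 0}])

```text
time_s: 23.85
ee_pos: [0.605, 0.16, 0.0562]
ee_rot: [-2.293, -2.147, 0.0]
wrist_force: [-0.6, 1.2, -0.2]
grip_width: -0.002
grasp_force: 0.8
```

```bash
python3 -c "
from h import *
pack()"
```

```text
scene pack dock xy [ 1.1 -0.7] size [173.  93.] yaw rel -0.66
tcp [-52.7 136.8] 56.2 [0.1 0.9 0.2]
```

apply_moves(deltas=[{"slide": [-2,0,0],"turn": [0,0,0],"grip": 0}])

```text
time_s: 24.0
ee_pos: [0.6049, 0.1582, 0.0562]
ee_rot: [-2.293, -2.147, 0.0]
wrist_force: [-0.6, 2.0, 0.4]
grip_width: -0.001
grasp_force: 0.8
```

apply_moves(deltas=[{"slide": [-2,0,0],"turn": [0,0,0],"grip": 0}])

```text
time_s: 24.1
ee_pos: [0.6049, 0.1569, 0.0563]
ee_rot: [-2.292, -2.147, -0.002]
wrist_force: [-1.2, 11.1, -0.6]
grip_width: 0.004
grasp_force: 5.6
```

apply_moves(deltas=[{"slide": [-1,0,0],"turn": [0,0,0],"grip": 0}])

```text
time_s: 24.2
ee_pos: [0.6049, 0.1568, 0.0563]
ee_rot: [-2.29, -2.147, -0.004]
wrist_force: [-1.7, 13.7, -1.2]
grip_width: -0.001
grasp_force: 6.3
```

apply_moves(deltas=[{"slide": [-1,0,0],"turn": [0,0,0],"grip": 0}])

```text
time_s: 24.3
ee_pos: [0.6049, 0.1567, 0.0564]
ee_rot: [-2.289, -2.147, -0.006]
wrist_force: [-0.8, 17.5, -2.0]
grip_width: 0.003
grasp_force: 8.2
```

apply_moves(deltas=[{"slide": [15,0,0],"turn": [0,0,0],"grip": 0},{"slide": [15,0,0],"turn": [0,0,0],"grip": 0},{"slide": [0,0,-40],"turn": [0,0,0],"grip": 0},{"slide": [0,0,-45],"turn": [0,0,0],"grip": 0},{"slide": [0,-40,-20],"turn": [0,0,0],"grip": 0}])

```text
time_s: 24.8
ee_pos: [0.5718, 0.1882, 0.1649]
ee_rot: [2.291, 2.143, 0.011]
wrist_force: [0.9, 1.4, 1.5]
grip_width: 0.0
grasp_force: 0.0
```

apply_moves(deltas=[{"slide": [0,-48,0],"turn": [0,0,0],"grip": 0},{"slide": [0,-48,0],"turn": [0,0,0],"grip": 0},{"slide": [0,0,0],"turn": [0,0,0],"grip": 0}])

```text
time_s: 25.1
ee_pos: [0.4648, 0.1927, 0.1612]
ee_rot: [-2.29, -2.149, 0.006]
wrist_force: [1.2, -0.4, 0.4]
grip_width: -0.0
grasp_force: 0.0
```

```bash
python3 -c "
from h import *
pack('d1')
p,d=cap('scene');X=pts('scene',d);m=masks(p,X);blob('s',X,m['red'],1);print('knob shut pred',O-54*EX+115*EY)
p=p[190:340,200:400,::-1];cv2.imwrite('pics/d1c.png',cv2.resize(p,(800,600),interpolation=cv2.INTER_CUBIC))"
```

```text
scene pack dock xy [ 0.5 -0.7] size [173.3  93.4] yaw rel -0.29
tcp [-191.2  162.3] 161.7 [1.3 0.4 0.1]
s px [315. 283.] n 33 med [608.2 141.5  71.5] z [48.4 81.2] rect [606.  140.6] [13.9  8. ] 48.62
knob shut pred [602.41528225 138.00012438]
```

View pics/d1c.png

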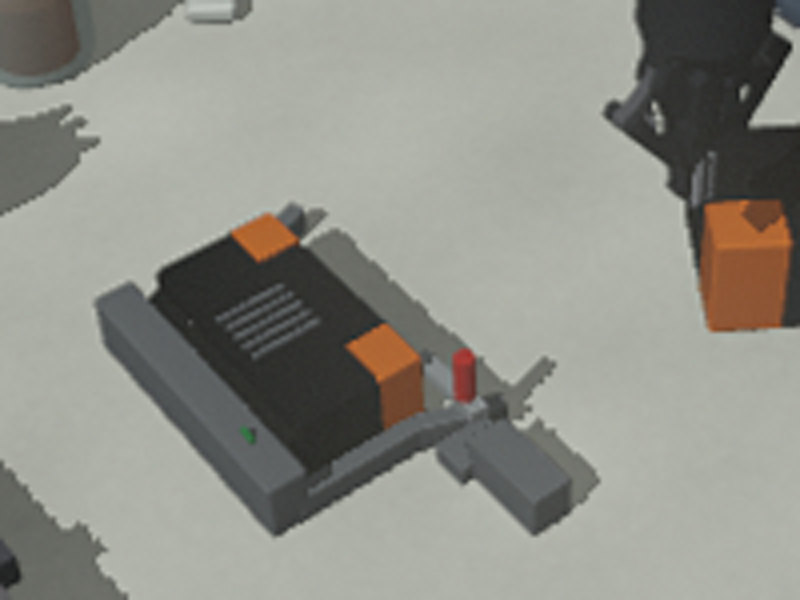

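The crop shows the bolt across behind the pack's left corner, with the knob at (465,375). The pack is square and home with the dock light on, and the gripper is clear.

```bash
python3 -c "
from h import *
print(finish_job())"
```

```text
the job is handed in; nothing more can be done
None
```

The pack is home and square against the stop, the bolt is pushed across behind it to its end of travel, and the job is handed in with the gripper clear; readings stayed under 25 N (highest about 21 N).

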